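Scrub out the slip jar with the long brush

ROBOT

A 6-joint arm with a two-finger parallel gripper is mounted at the origin on the work surface. World frame = base frame: x ahead of the robot, y to its left, z up, the work surface at z = 0. Lengths are in m, angles in rad, forces in N, time in s.
With the tool pointing down it reaches from about 0.35 to 0.775 m from the base axis. Payload 7.3 kg.
Tool frame: the origin (TCP) lies on the centre line of the jaws, within the pads' length; the fingertips stand 8 mm ahead of it and the grasp point (between the pads) lies 11 mm behind it; z points along the fingers, y is the line along which they close (so a half turn about z gives the same grasp; the last joint's range is limited). The gripper opens to 92 mm and grips with 3 to 60 N. Pads are 19 mm wide; open, the fingers measure 130 mm over their backs; the gripper's body (75 mm by 190 mm) begins 47 mm behind the grasp point.
Start: joints at [-1.284, 0.342, 1.524, -0, 1.275, -0.146], TCP at [0.22, -0.477, 0.202] pointing down, gripper open.
Joint ranges: [-2.53, 2.53], [-0.77, 2.02], [0.04, 2.7], [-1, 4.14], [0.28, 2.66], [-3.11, 3.11]. Speed limits (rad/s): [2.57, 2.57, 3.14, 3.14, 3.14, 3.14].

INTERFACE

Orientations are given as a unit quaternion [w, x, y, z].
In Python, from plant import env, solver, telemetry, optics, workorder gives the robot as it stands. Calls block until the motion is done:
- env.move_to(position, orientation): joint-space move of the TCP to a pose.
- env.line_to(position, rotation=None, v=0.15): straight line of the TCP; rotation=None keeps the orientation; v is the mean speed in m/s.
- env.set_joints(angles): joint-space move.
- env.set_gripper(opening): finger opening in m; the grip force is fixed at half the most; returns when the fingers have stopped.
- env.pause(seconds).
- solver.ik(position, orientation): joint angles nearest the present ones, or None.
- telemetry.get_obs(): the state.
- optics.read_camera(name): name is "scene" or "top" or "wrist"; returns the picture (384x512x3 uint8, red, green, blue); there is no depth.
- optics.camera_info(name): a dict with "camera_matrix" (3x3 intrinsics, pixels), "k1" (the pictures are not rectified: a ray, as slopes to the right and down, at radius r is drawn at 1 + k1 r^2 times it, then the intrinsics apply), "world_from_camera" (4x4, takes a point from camera to world coordinates); the wrist camera has in their place "T_tool_cam" (4x4, takes a point from camera to tool coordinates, whose origin is the TCP and whose axes are the flange's). Camera axes: x right, y down, z forward; pixel columns grow to the right and rows downward; lengths in m; the calibration is good to about 2 mm. A picture is of the moment at which its call begins: read the wrist's pose just before it. camera_info takes no time and is no camera call.
A pose or a line that the arm cannot do raises env.PlanningError and nothing moves.
- workorder.close_job(): hands the job in; it is judged then, once.
The state is a dict: "time": time; "q": joint angles; "dq": joint speeds; "effort": joint torques, N m; "position": TCP position; "eef_rot": TCP orientation; "wrist_force": force on the tool from outside, world axes, zero at the start; "wrist_torque": the same for the moment, N m; "finger_gap": finger opening in m; "grip_force": force on a finger pad.
Only numpy, scipy, OpenCV 4.12 (cv2) and the standard library are available. Lean on these libraries where they do the work, as an engineer would, in place of code of your own. Each camera call takes 0.05 s, during which the arm holds its last target. There are 200 camera calls.

TASK

Take the long brush off its wooden rest, stand it bristles down in the open tall clay jar and let go of it, so that it leans there by itself. Then take it again by the thick grip at the top end of its handle and scrub the inside of the jar: twice lift the bristles about 7 cm off the jar's bottom and push them back down to the bottom. Leave the brush standing in the jar to soak, the jar upright where it was, and do not disturb the bowl, the lidded jar or the clay mask.

Things in the scene. Friction and masses are not known exactly. Their poses are not given: they have to be found in the camera images.
- brush: Long round scrubbing brush, 230 mm, 0.12 kg, starts lying on the rest, axis 62 mm up. x runs along it towards the bristles; origin mid-length on the axis. Along x in mm: brown round-nosed bristle head, diameter 40, +50 to +115; steel ferrule, diameter 22, +20 to +50; slim wooden handle, diameter 16, -68 to +20; thick end grip, diameter 26, -115 to -68. Balances near x = +10.
- brush_tip (a point): End of the round-nosed (20 mm radius) bristle head, on the brush axis (brush x = +115 mm). Axes as the brush.
- brush_grip (a point): Middle of the thick end grip of the handle, on the brush axis (brush x = -92 mm, 23 mm from the handle's end). Take the brush within 4 cm of this point for scrubbing. Axes as the brush.
- jar: Open tall straight clay jar, loose, 0.9 kg: 130 mm high, outer diameter 102 mm, inner diameter 90 mm, inner floor 10 mm above its underside. Origin at the centre of its underside, z up the jar. A brush left standing in it leans at up to about 30 degrees against the rim.
- rest: Low fixed wooden rest: base 210 x 100 x 12 mm with two forked uprights, 20 mm thick, 52 mm wide, up to 67 mm high, under the ferrule (rest x = +35 mm) and the end grip (x = -88 mm); the slim handle is free between them. Origin at the centre of its underside; x along the brush towards the bristles.
- lidded_jar: Bystander: closed glass jar with a screw lid, 84 mm diameter, 115 mm high, origin at the centre of its underside. It may stand on either side of the open jar.
- bowl: Bystander: low clay bowl, 130 mm diameter, 50 mm high, origin at the centre of its underside.
- mask_board: Bystander: clay face, 110 mm across and 80 mm high, on a plywood board 140 x 180 x 15 mm; origin at the centre of the board's underside.
Not all that is in view belongs to the job. What is shaped like the brush but purple is not meant. Leave any pink look-alike of the jar alone.

How it is judged:
On the way, in this order (a step that is already met when the one before it is completed fails the run):
1. the brush stands in the open jar, bristles at the bottom, let go of and at rest (horizontal distance between brush_tip and jar below 0.045 m and z of brush_tip in the frame of jar below 0.035 m and angle between brush's own x axis and vertical above 2.3 rad and contact force between the fingers and brush below 0.05 N and linear speed of brush below 0.03 m/s), for 0.3 s.
2. held by its end grip, the brush is lifted so that the tip of the bristles is 55 mm or more above the jar's inner floor and still below the rim (contact force between the fingers and brush above 1 N and distance between the grasp point and brush_grip below 0.045 m and horizontal distance between brush_tip and jar below 0.045 m and z of brush_tip in the frame of jar between 0.065 and 0.13 m), for 0.05 s.
3. still held by the end grip, the bristles are back within 25 mm of the jar's inner floor (contact force between the fingers and brush above 1 N and distance between the grasp point and brush_grip below 0.045 m and horizontal distance between brush_tip and jar below 0.045 m and z of brush_tip in the frame of jar below 0.035 m), for 0.05 s.
4. lifted a second time in the same way (all of step 2), for 0.05 s.
5. pushed down a second time in the same way (all of step 3), for 0.05 s.
At the end, for the whole second after the job is handed in: The brush stands released and at rest in the open jar, bristle end within 25 mm of the jar's inner floor and within 45 mm of its axis, the handle up (less than about 48 degrees from vertical); the jar is upright (within 6 degrees) and within 50 mm of where it started (all of step 1 and angle between jar's own z axis and vertical below 0.1 rad and distance of jar from where it was at the start of the episode below 0.05 m and linear speed of jar below 0.02 m/s); the robot touches nothing.
It fails at once if the open jar is tipped by more than 17 degrees (angle between jar's own z axis and vertical above 0.3 rad).
It fails at once if the lidded jar is pushed more than 30 mm (distance of lidded_jar from where it was at the start of the episode above 0.03 m).
It fails at once if the bowl is pushed more than 30 mm (distance of bowl from where it was at the start of the episode above 0.03 m).
It fails at once if the mask board is pushed more than 30 mm (distance of mask_board from where it was at the start of the episode above 0.03 m).
It also fails if it takes over 61 s, if anything falls off the work surface, if the arm or the gripper's body presses on something with over 40 N, if the wrist force passes 120 N, or if a joint passes its speed limit or range.

## Working session

There is one attempt and no reset: what is moved stays moved. The work goes in short steps, each a Python script; the robot and the scene stay as the last script left them, time stands still between calls to the robot, and variables do not carry over. Pictures are saved under pics/ and viewed, at most 10 in all, crops included, and the job is handed in when it is done.

```bash
mkdir -p pics; ls; python3 - <<'E'
from plant import env, solver, telemetry, optics
import cv2,numpy as np
a=optics.read_camera("top");b=optics.read_camera("scene")
cv2.imwrite("pics/top.png",a[:,:,::-1]);cv2.imwrite("pics/scene.png",b[:,:,::-1])
for n in("top","scene","wrist"):print(n,optics.camera_info(n))
print(telemetry.get_obs())
E
```

```text
pics
top {'camera_matrix': array([[353.32709814,   0.        , 259.19197399],
       [  0.        , 353.32709814, 188.83180061],
       [  0.        ,   0.        ,   1.        ]]), 'k1': -0.013026220080139192, 'world_from_camera': array([[ 2.26701010e-04, -9.96806687e-01,  7.98522232e-02,
         4.23267562e-01],
       [-9.99972308e-01, -8.19958513e-04, -7.39673078e-03,
        -3.24712010e-03],
       [ 7.43858621e-03, -7.98483351e-02, -9.96779269e-01,
         8.77938573e-01],
       [ 0.00000000e+00,  0.00000000e+00,  0.00000000e+00,
         1.00000000e+00]])}
scene {'camera_matrix': array([[459.68722948,   0.        , 256.50671144],
       [  0.        , 459.68722948, 191.75015744],
       [  0.        ,   0.        ,   1.        ]]), 'k1': -0.17650239214890162, 'world_from_camera': array([[-0.81550763,  0.4707063 , -0.33672376,  0.83810867],
       [ 0.5784637 ,  0.6447644 , -0.4996585 ,  0.50572189],
       [-0.01808491, -0.60225779, -0.79809679,  0.88598944],
       [ 0.        ,  0.        ,  0.        ,  1.        ]])}
wrist {'camera_matrix': array([[331.58547732,   0.  
[... 504 characters left out ...]
00]])}
{'time': 0.1, 'q': array([-1.28400809e+00,  3.42650451e-01,  1.52488415e+00,  2.01017186e-06,
        1.27541105e+00, -1.46022647e-01]), 'dq': array([-0.00010479, -0.00195094, -0.00117006, -0.00067235, -0.00021842,
        0.00150348]), 'effort': array([ 1.96945803e-03, -4.32005596e+01, -2.44693422e+01,  7.20109977e-02,
        5.26229572e-02, -5.52396511e-05]), 'position': array([ 0.22009817, -0.47621394,  0.20092887]), 'eef_rot': array([-6.74889659e-04,  9.76675422e-01,  2.14719965e-01, -4.66154679e-05]), 'wrist_force': array([-0.57430973,  0.87903156, -0.71007249]), 'wrist_torque': array([-0.06978135, -0.02378825,  0.03564544]), 'grip_force': 0.0, 'finger_gap': 0.09182784238568426}
```

View pics/top.png

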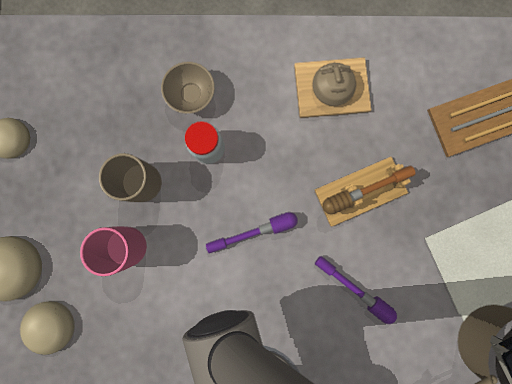

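View pics/scene.png

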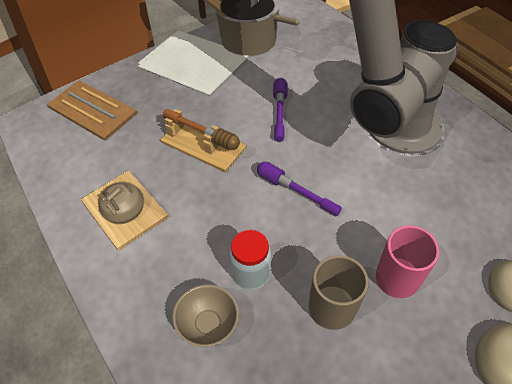

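The top view shows these candidates:
- **Brush:** brown on its rest, bristles (337,203) and grip (408,173). The purple look-alikes at (252,232) and (356,290) are not it.
- **Open jar:** brown at (124,177). The pink look-alike at (106,252) and the bowl at (188,88) are not it.
- **Scene view:** brush (165,115) to (238,143), jar rim about (340,278).

I'll check the choice in one close crop montage.

```bash
python3 - <<'E'
import cv2,numpy as np
a=cv2.imread("pics/top.png");b=cv2.imread("pics/scene.png")
def c(i,x,y,w,h):return cv2.resize(i[y:y+h,x:x+w],(400,300),interpolation=cv2.INTER_CUBIC)
m=np.vstack([np.hstack([c(a,310,145,120,90),c(a,80,135,120,90)]),np.hstack([c(b,145,90,120,90),c(b,280,240,120,90)])])
cv2.imwrite("pics/crop.png",m)
E
```

```text
(no output)
```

View pics/crop.png

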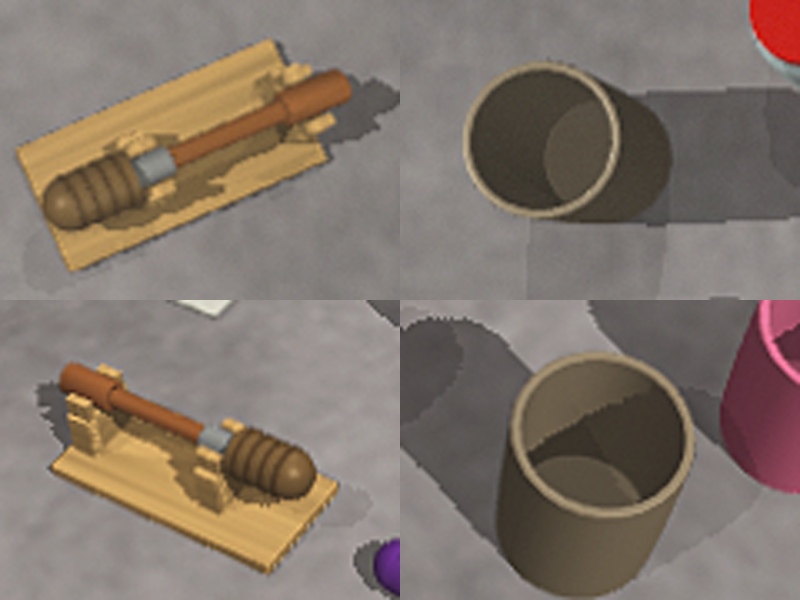

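The crop confirms it: the brown brush with ferrule and thick grip lies on the rest, and the brown clay jar is open and empty. Next I triangulate.

```bash
cat > h.py <<'E'
from plant import env, solver, telemetry, optics, workorder
import cv2,numpy as np
from scipy.spatial.transform import Rotation as R
def pose():
    o=telemetry.get_obs(); T=np.eye(4); q=o["eef_rot"]
    T[:3,:3]=R.from_quat(q,scalar_first=True).as_matrix(); T[:3,3]=o["position"]; return T
def ray(cam,uv,T=None):
    c=optics.camera_info(cam); W=c["world_from_camera"] if T is None else T@c["T_tool_cam"]
    p=cv2.undistortPoints(np.array([[uv]],float),c["camera_matrix"],np.array([c["k1"],0,0,0.]))[0,0]
    d=W[:3,:3]@[p[0],p[1],1]; return W[:3,3],d/np.linalg.norm(d)
def tri(*rays):
    A=[np.eye(3)-np.outer(d,d) for _,d in rays]
    p=np.linalg.solve(sum(A),sum(a@o for a,(o,_) in zip(A,rays)))
    return p,max(np.linalg.norm(a@(p-o)) for a,(o,_) in zip(A,rays))
def atz(r,z): return r[0]+r[1]*(z-r[0][2])/r[1][2]
def quat(x,z):  # tool x and z directions in the world
    z=np.array(z,float)/np.linalg.norm(z); x=np.array(x,float); x-=z*(x@z); x/=np.linalg.norm(x)
    return R.from_matrix(np.c_[x,np.cross(z,x),z]).as_quat(scalar_first=True)
def snap(cam,name):
    T=pose(); i=optics.read_camera(cam); cv2.imwrite(f"pics/{name}.png",i[:,:,::-1]); return T
E
python3 - <<'E'
from h import *
for n,t,s in[("tip",(323.8,208),(239.5,143.4)),("end",(415,170.5),(163.6,113.4)),("grip/handle",(394,177.4),(179.5,117)),("handle/ferr",(361.9,191.5),(205.9,129.6)),("ferr/brist",(351.1,196.6),(212.8,132.9)),("rim",(242.6*0+122.6,176.7),(340.9,280.8)),
 ("lid",(201,138),(250,246)),("bowl",(188,88),(206,315))]:
    p,e=tri(ray("top",t),ray("scene",s));print(n,p.round(4),round(e,4))
print(atz(ray("top",(122.6,176.7)),.13),atz(ray("scene",(340.9,280.8)),.13), atz(ray("top",(106,251)),.13),atz(ray("top",(201,138)),.115))
for n,t in[("end",(415,170.5)),("g/h",(394,177.4)),("h/f",(361.9,191.5)),("f/b",(351.1,196.6)),("tip",(323.8,208))]:print(n,atz(ray("top",t),.062))
E
```

```text
tip [ 0.4418 -0.156   0.0645] 0.0032
end [ 0.5336 -0.3801  0.0478] 0.0004
grip/handle [ 0.5144 -0.3208  0.0686] 0.0007
handle/ferr [ 0.4813 -0.2466  0.0626] 0.0017
ferr/brist [ 0.4717 -0.223   0.0633] 0.0014
rim [0.5095 0.285  0.1222] 0.0003
lid [0.5973 0.1197 0.1088] 0.0002
bowl [0.7352 0.1638 0.0424] 0.0006
[0.50884021 0.28182822 0.13      ] [0.51256371 0.28744185 0.13      ] [0.35236089 0.31187549 0.13      ] [0.59596987 0.11857172 0.115     ]
end [ 0.53197062 -0.37392901  0.062     ]
g/h [ 0.51565792 -0.32393721  0.062     ]
h/f [ 0.48261088 -0.24789659  0.062     ]
f/b [ 0.47073389 -0.22246885  0.062     ]
tip [ 0.4443164  -0.15862324  0.062     ]
```

```bash
cat >> h.py <<'E'
B0=np.array([.4875,-.2665,.062]); BD=np.array([-.377,.926,0]); BD/=np.linalg.norm(BD)
JAR=np.array([.511,.2845,0.])
def hold(G,b,up,a,s,back=0.):
    """TCP pose gripping point G on the brush; b towards bristles; tool z leans from -up towards b by a"""
    u=np.array(up,float); u-=b*(u@b); u/=np.linalg.norm(u)
    z=b*np.sin(a)-u*np.cos(a); return G+z*(.011-back),quat(s*b,z)
def jarhold(h,off,lean,xg,a,s,az,back=0.,jar=None):
    """brush in jar: tip height h over floor, tip offset along azimuth az, handle leaning to az"""
    r=np.array([np.cos(az),np.sin(az),0]); Z=np.array([0,0,1.])
    b=-r*np.sin(lean)-Z*np.cos(lean); tip=(JAR if jar is None else jar)+r*off+Z*(.01+h)
    return hold(tip-b*(.115-xg),b,-r*np.cos(lean)+Z*np.sin(lean),a,s,back)
E
python3 - <<'E'
from h import *
d=np.pi/180;az0=np.arctan2(JAR[1],JAR[0])
for s in(1,-1):
  for a in(0,15,25,35):
    P=[hold(B0-BD*.048,BD,[0,0,1],a*d,s,k) for k in(0,.1)]
    P2=[jarhold(h,o,l*d,-.048,a*d,s,az0+da) for da in(0,) for h,o,l in((.16,0,0),(.05,0,0),(.003,-.03,22))]
    print(s,a,[None if (q:=solver.ik(*p)) is None else q.round(2).tolist() for p in P+P2])
E
```

```text
1 0 [[-0.68, 0.62, 1.52, -0.0, 1.01, -1.07], [-0.68, 0.51, 1.4, -0.0, 1.23, -1.07], [0.2, 0.31, 2.48, 2.82, 1.24, 1.68], [0.2, 0.76, 2.55, 2.83, 1.73, 1.52], [0.26, 0.5, 2.37, 2.85, 0.93, 1.65]]
1 15 [[-0.74, 0.74, 1.3, 0.11, 1.34, -1.17], [-0.76, 0.69, 1.11, 0.11, 1.58, -1.16], [0.21, 0.05, 2.34, 2.63, 0.61, 1.92], [0.21, 0.41, 2.48, 2.82, 1.06, 1.66], [0.29, 0.33, 2.2, 2.61, 0.35, 1.94]]
1 25 [[-0.78, 0.85, 1.14, 0.17, 1.56, -1.2], [-0.8, 0.84, 0.89, 0.16, 1.82, -1.18], [0.24, -0.02, 2.2, 2.13, 0.29, 2.44], [0.24, 0.24, 2.37, 2.72, 0.63, 1.8], None]
1 35 [[-0.8, 0.96, 0.98, 0.22, 1.77, -1.21], [-0.83, 1.01, 0.64, 0.23, 2.06, -1.17], None, None, [0.33, 0.3, 1.91, 0.26, 0.38, -1.97]]
-1 0 [[-0.68, 0.62, 1.52, -0.0, 1.01, 2.07], [-0.68, 0.51, 1.4, -0.0, 1.23, 2.07], [0.2, 0.31, 2.48, 2.82, 1.24, -1.46], [0.2, 0.76, 2.55, 2.83, 1.73, -1.62], [0.26, 0.5, 2.37, 2.85, 0.93, -1.49]]
-1 15 [[-0.74, 0.74, 1.3, 0.11, 1.34, 1.97], [-0.76, 0.69, 1.11, 0.11, 1.58, 1.98], [0.21, 0.05, 2.34, 2.63, 0.61, -1.22], [0.21, 0.41, 2.48, 2.82, 1.06, -1.49], [0.29, 0.33, 2.2, 2.61, 0.35, -1.2]]
-1 25 [[-0.78, 0.85, 1.14, 0.17, 1.56, 1.94], [-0.8, 0.84, 0.89, 0.16, 1.82, 1.96], [0.24, -0.02, 2.2, 2.13, 0.29, -0.7], [0.24, 0.24, 2.37, 2.72, 0.63, -1.34], None]
-1 35 [[-0.8, 0.96, 0.98, 0.22, 1.77, 1.93], [-0.83, 1.01, 0.64, 0.23, 2.06, 1.97], None, None, [0.33, 0.3, 1.91, 0.26, 0.38, 1.18]]
```

```bash
python3 - <<'E'
from h import *
d=np.pi/180;az0=np.arctan2(JAR[1],JAR[0]);rows=[]
for s in(1,-1):
  for a in(0,10,20,30,45):
   pk=[solver.ik(*hold(B0-BD*.048,BD,[0,0,1],a*d,s,k)) for k in(0,.1)]
   if any(q is None for q in pk):continue
   for da in range(-180,180,20):
    P=[jarhold(h,o,l*d,x,a*d,s,az0+da*d) for h,o,l,x in((.16,0,0,-.048),(.05,0,0,-.048),(.003,-.03,22,-.048),(.003,-.03,27,-.08),(.08,-.03,27,-.08))]
    Q=[solver.ik(*p) for p in P]
    if any(q is None for q in Q):continue
    Q=np.array(Q);jump=abs(np.diff(Q,axis=0)).max();m=min(Q[:,4].min()-.28,2.66-Q[:,4].max());m2=min(3.11-abs(Q[:,5]).max(),Q[:,3].min()+1,4.14-Q[:,3].max())
    rows.append((jump<1.2 and m>.15 and m2>.2, round(m,2),s,a,da,round(jump,2),round(m2,2),pk[1].round(2).tolist(),Q[0].round(2).tolist(),Q[-2].round(2).tolist()))
rows=[r for r in rows if r[0]]
for r in sorted(rows,key=lambda r:-r[1])[:14]:print(*r[1:])
E
```

```text
0.96 -1 45 80 0.3 1.32 [-0.85, 1.22, 0.31, 0.33, 2.34, 2.04] [-0.02, 0.45, 1.29, 0.73, 1.69, -0.38] [0.3, 0.47, 1.44, 0.33, 1.26, -0.14]
0.94 1 0 60 0.35 0.56 [-0.68, 0.51, 1.4, -0.0, 1.23, -1.07] [-0.25, 0.59, 1.81, 1.4, 1.72, 2.3] [-0.06, 0.58, 1.81, 1.21, 1.26, 2.37]
0.94 -1 0 60 0.35 2.03 [-0.68, 0.51, 1.4, -0.0, 1.23, 2.07] [-0.25, 0.59, 1.81, 1.4, 1.72, -0.84] [-0.06, 0.58, 1.81, 1.21, 1.26, -0.77]
0.89 1 30 80 0.3 0.25 [-0.81, 0.92, 0.77, 0.19, 1.94, -1.18] [-0.11, 0.53, 1.36, 0.93, 1.77, 2.64] [0.16, 0.51, 1.49, 0.59, 1.3, 2.76]
0.89 -1 30 80 0.3 1.57 [-0.81, 0.92, 0.77, 0.19, 1.94, 1.96] [-0.11, 0.53, 1.36, 0.93, 1.77, -0.5] [0.16, 0.51, 1.49, 0.59, 1.3, -0.38]
0.88 1 10 60 0.34 0.38 [-0.74, 0.63, 1.21, 0.08, 1.46, -1.14] [-0.24, 0.49, 1.77, 1.3, 1.63, 2.42] [0.0, 0.51, 1.76, 1.05, 1.16, 2.56]
0.88 -1 10 60 0.34 1.99 [-0.74, 0.63, 1.21, 0.08, 1.46, 2.0] [-0.24, 0.49, 1.77, 1.3, 1.63, -0.72] [0.0, 0.51, 1.76, 1.05, 1.16, -0.58]
0.85 1 45 -100 0.32 0.27 [-0.85, 1.22, 0.31, 0.33, 2.34, -1.1] [0.75, 0.6, 1.03, -0.73, 1.81, 0.35] [0.45, 0.5, 1.39, -0.32, 1.3, 0.21]
0.83 1 20 80 0.31 0.37 [-0.78, 0.77, 1.0, 0.14, 1.7, -1.17] [-0.14, 0.59, 1.4, 1.04, 1.83, 2.57] [0.09, 0.55, 1.52, 0.74, 1.36, 2.62]
0.83 -1 20 80 0.31 1.73 [-0.78, 0.77, 1.0, 0.14, 1.7, 1.97] [-0.14, 0.59, 1.4, 1.04, 1.83, -0.58] [0.09, 0.55, 1.52, 0.74, 1.36, -0.52]
0.82 -1 20 60 0.31 1.81 [-0.78, 0.77, 1.0, 0.14, 1.7, 1.97] [-0.21, 0.41, 1.71, 1.18, 1.54, -0.58] [0.08, 0.46, 1.69, 0.87, 1.1, -0.36]
0.79 -1 30 60 0.34 1.61 [-0.81, 0.92, 0.77, 0.19, 1.94, 1.96] [-0.16, 0.35, 1.65, 1.04, 1.48, -0.44] [0.16, 0.44, 1.62, 0.65, 1.08, -0.13]
0.78 -1 45 60 0.42 1.31 [-0.85, 1.22, 0.31, 0.33, 2.34, 2.04] [-0.05, 0.3, 1.52, 0.8, 1.42, -0.2] [0.3, 0.45, 1.48, 0.33, 1.13, 0.19]
0.77 1 10 80 0.31 0.49 [-0.74, 0.63, 1.21, 0.08, 1.46, -1.14] [-0.16, 0.66, 1.44, 1.15, 1.89, 2.5] [0.02, 0.61, 1.55, 0.87, 1.44, 2.49]
```

```bash
python3 - <<'E'
from h import *
env.move_to(*hold(B0-BD*.048,BD,[0,0,1],np.pi/6,-1,.10))
T=snap("wrist","w1"); np.save("w1.npy",T); print(telemetry.get_obs()["time"])
# predicted pixels of axis points
c=optics.camera_info("wrist");W=np.linalg.inv(T@c["T_tool_cam"])
for x in(-.115,-.068,.02,.05,.115):
    p=B0+BD*x; print(x,cv2.projectPoints(p[None],cv2.Rodrigues(W[:3,:3])[0],W[:3,3],c["camera_matrix"],np.array([c["k1"],0,0,0.]))[0].ravel().round(1))
E
```

```text
1.9833
-0.115 [257.3 114.6]
-0.068 [257.3 165.1]
0.02 [257.4 232.8]
0.05 [257.4 250.4]
0.115 [257.4 281.8]
```

View pics/w1.png

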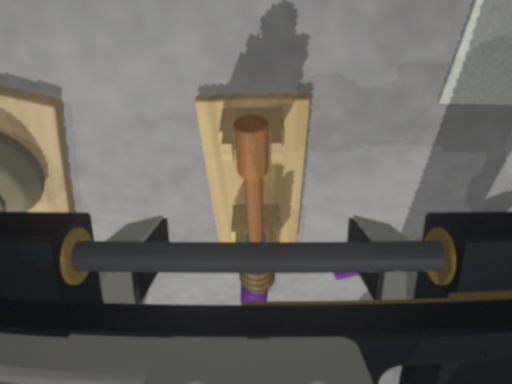

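The wrist view shows the brush grip end at (251,123), the handle at about (254,200) and the bristles at (258,280), slightly left of the prediction. I'll correct the axis from these and grasp.

```bash
python3 - <<'E'
from h import *
T=np.load("w1.npy")
e,m,f=[atz(ray("wrist",p,T),.062) for p in((251,123),(254,200),(258,280))]
print(e,m,f)
n=np.array([-BD[1],BD[0],0]); print("lateral",[round(float((p-B0)@n),4) for p in(e,m,f)],"axial",[round(float((p-B0)@BD),4) for p in(e,m,f)])
lat=[(p-B0)@n for p in(e,m,f)]; ax=[(p-B0)@BD for p in(e,m,f)]
k,c=np.polyfit(ax,lat,1)
b=BD+k*n; b/=np.linalg.norm(b); sh=((ax[0]+.115))*.6
o=B0+n*c+b*sh; print(b,o,k)
open("h.py","a").write(f"B0=np.array({o.tolist()});BD=np.array({b.tolist()})\nA=np.pi/6;AZ=np.arctan2(JAR[1],JAR[0])+np.radians(80)\n")
G=o-b*.048
p=hold(G,b,[0,0,1],np.pi/6,-1,.1);env.move_to(*p)
p=hold(G,b,[0,0,1],np.pi/6,-1,0);env.line_to(*p,v=.08)
env.set_gripper(0.0);ob=telemetry.get_obs();print(ob["finger_gap"],ob["grip_force"],ob["wrist_force"],ob["time"])
E
```

```text
[ 0.53243857 -0.36473249  0.062     ] [ 0.50051774 -0.29054915  0.062     ] [ 0.44500935 -0.16408627  0.062     ]
lateral [-0.0046, -0.003, 0.0007] axial [-0.1079, -0.0272, 0.1109]
[-0.39972737  0.91663407  0.        ] [ 0.48772888 -0.26182581  0.062     ] 0.02458878645990029
0.0003158597091441191 1.8778604667750187 [-0.92805072  2.05651926  2.4535029 ] 5.075
```

The gap is about 0, so the fingers closed on nothing. I'll look.

```bash
python3 - <<'E'
from h import *
T=snap("wrist","w2"); snap("scene","s2");snap("top","t2");print(pose().round(3))
a=cv2.imread("pics/w2.png");b=cv2.imread("pics/s2.png");t=cv2.imread("pics/t2.png")
m=np.vstack([np.hstack([cv2.resize(a,(400,300)),cv2.resize(b[60:180,120:280],(400,300))]),np.hstack([cv2.resize(t[130:250,290:450],(400,300)),cv2.resize(b,(400,300))])])
cv2.imwrite("pics/m2.png",m)
E
```

```text
[[ 0.346 -0.917 -0.2    0.505]
 [-0.794 -0.4    0.459 -0.301]
 [-0.5   -0.    -0.866  0.053]
 [ 0.     0.     0.     1.   ]]
```

View pics/m2.png

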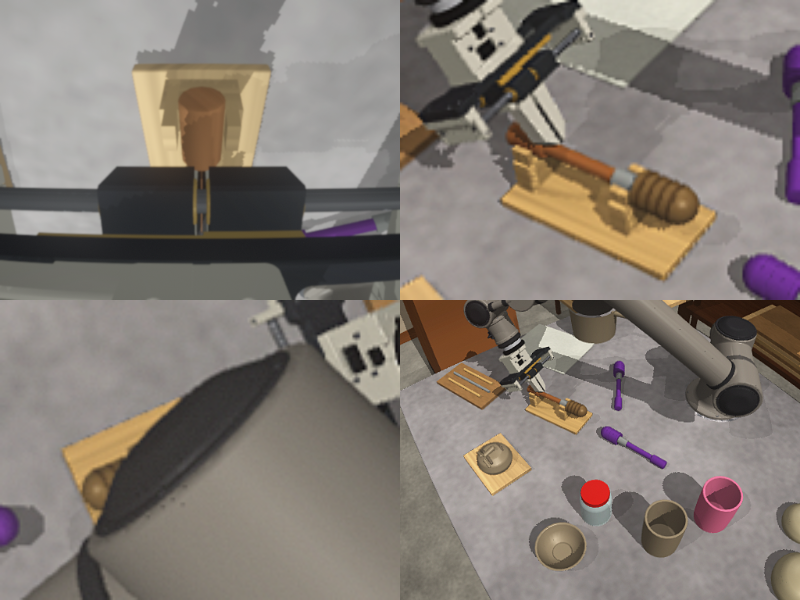

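```bash
python3 - <<'E'
from h import *
T=pose()
c=optics.camera_info("scene");W=np.linalg.inv(c["world_from_camera"])
pr=lambda p:cv2.projectPoints(np.array(p)[None],cv2.Rodrigues(W[:3,:3])[0],W[:3,3],c["camera_matrix"],np.array([c["k1"],0,0,0.]))[0].ravel().round(1)
for k in(.008,0,-.011,-.04):print(k,(T[:3,3]+k*T[:3,2]).round(3),pr(T[:3,3]+k*T[:3,2]))
for x in(-.115,-.068,-.048,.02,.05,.115):print(x,(B0+BD*x).round(3),pr(B0+BD*x))
b=cv2.imread("pics/s2.png");cv2.imwrite("pics/m3.png",cv2.resize(b[80:155,150:250],(800,600),interpolation=cv2.INTER_CUBIC))
E
```

```text
0.008 [ 0.503 -0.297  0.046] [188.7 126.6]
0 [ 0.505 -0.301  0.053] [187.2 124.2]
-0.011 [ 0.507 -0.306  0.062] [185.  120.8]
-0.04 [ 0.513 -0.319  0.087] [179.1 111.8]
-0.115 [ 0.534 -0.367  0.062] [164.8 112.1]
-0.068 [ 0.515 -0.324  0.062] [178.8 118.2]
-0.048 [ 0.507 -0.306  0.062] [184.9 120.8]
0.02 [ 0.48  -0.243  0.062] [206.4 130.1]
0.05 [ 0.468 -0.216  0.062] [216.2 134.3]
0.115 [ 0.442 -0.156  0.062] [238.2 143.8]
```

View pics/m3.png

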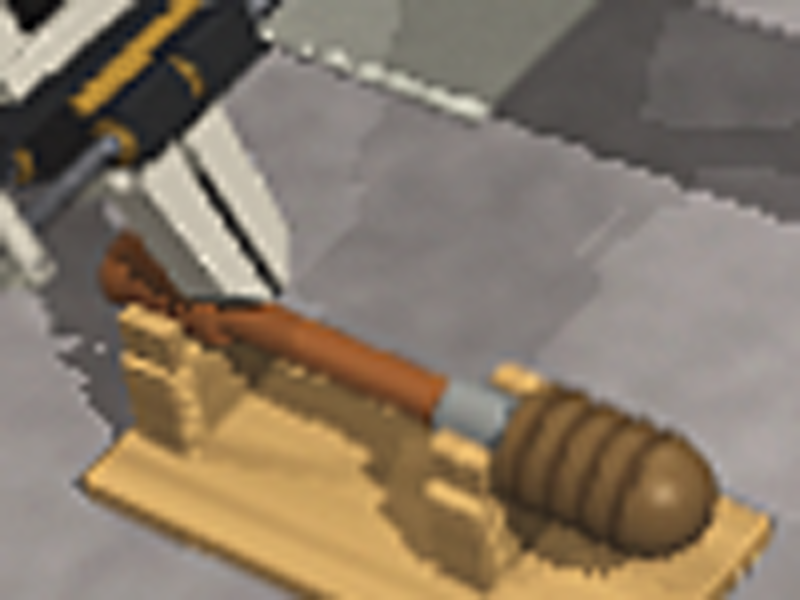

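The picture shows the fingertips ending at the handle's top edge, crop (280,295), above where they should be. I'll open, back off a little, and triangulate the fingertips against the reported TCP.

```bash
python3 - <<'E'
from h import *
env.set_gripper(.092);o=telemetry.get_obs();print(o["finger_gap"],o["wrist_force"],o["position"])
snap("scene","s4");T=pose();print(T[:3,3])
c=optics.camera_info("scene");W=np.linalg.inv(c["world_from_camera"])
pr=lambda p:cv2.projectPoints(np.array(p)[None],cv2.Rodrigues(W[:3,:3])[0],W[:3,3],c["camera_matrix"],np.array([c["k1"],0,0,0.]))[0].ravel()
b=cv2.imread("pics/s4.png")[70:160,140:260];b=cv2.resize(b,(800,600),interpolation=cv2.INTER_CUBIC)
for y in(-.046,.046):
  for k in(.008,-.011,-.05):
    u=(pr(T[:3,3]+T[:3,1]*y+k*T[:3,2])-[140,70])*6.667;cv2.circle(b,tuple(int(v) for v in u),4,(0,0,255) if k>0 else (0,255,0),-1)
cv2.imwrite("pics/m4.png",b)
E
```

```text
0.09176146861281391 [-0.46252003  0.06215462  0.50688229] [ 0.50470547 -0.30078991  0.05248346]
[ 0.50471883 -0.30078342  0.05247   ]
```

View pics/m4.png

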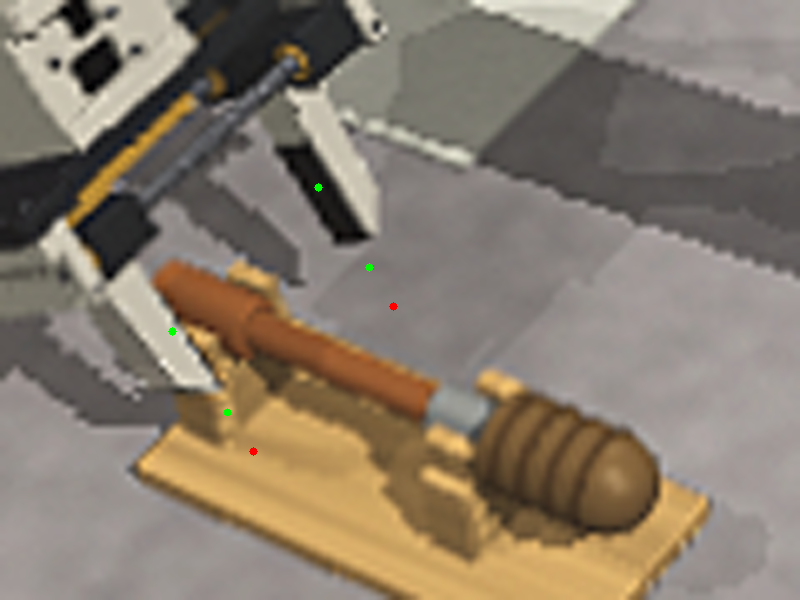

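The open fingers show it. The dark pads end at (350,240) and (205,385), about 33 mm along the tool axis short of the predicted tips at (393,306) and (253,450). The real grasp point is therefore about 44 mm behind the reported TCP, not 11 mm. I'll use the measured value and advance.

```bash
sed -i 's/z\*(.011-back)/z*(.043-back)/' h.py; python3 - <<'E'
from h import *
G=B0-BD*.048
for k in(.015,.0):
    p=hold(G,BD,[0,0,1],A,-1,k);env.line_to(*p,v=.05);o=telemetry.get_obs();print(o["position"],o["wrist_force"])
env.set_gripper(0.0);o=telemetry.get_obs();print(o["finger_gap"],o["grip_force"],o["wrist_force"],o["time"])
if .01<o["finger_gap"]<.03:
    env.line_to(o["position"]+[0,0,.12],v=.1);o=telemetry.get_obs();print(o["finger_gap"],o["grip_force"],o["wrist_force"],o["position"])
    snap("scene","s5")
    print([None if (q:=solver.ik(*jarhold(*t,-.048,A,-1,AZ))) is None else q.round(2).tolist() for t in((.17,0,0),(.05,0,0),(.003,-.03,np.radians(22)))],o["q"].round(2))
E
```

```text
[ 0.50119492 -0.29274363  0.03754173] [-0.12058111 -0.28452618 -0.27970385]
[ 0.49817188 -0.28589625  0.02454632] [-0.59689564 -0.28536905 -0.29618402]
0.015052303533464068 29.965795576572418 [0.17549125 0.75219076 0.57125244] 8.85
0.015371030728266566 29.968419671058655 [ 0.73052806  0.7034239  -0.69194964] [ 0.49809195 -0.28587895  0.14399905]
[[-0.06, 0.52, 1.39, 0.94, 1.72, -0.5], [-0.06, 0.65, 1.52, 0.93, 1.56, -0.71], [0.11, 0.58, 1.56, 0.68, 1.25, -0.53]] [-0.77  0.79  1.03  0.2   1.81  1.96]
```

```bash
python3 - <<'E'
from h import *
env.move_to(*jarhold(.2,0,0,-.048,A,-1,AZ,jar=np.array([.42,-.02,0])))
env.move_to(*jarhold(.155,0,0,-.048,A,-1,AZ))
o=telemetry.get_obs();print(o["finger_gap"],o["grip_force"],o["wrist_force"],o["position"],o["time"])
snap("scene","s6");snap("top","t6")
b=cv2.imread("pics/s6.png")[150:330,230:430];t=cv2.imread("pics/t6.png")[100:280,50:250]
m=np.hstack([cv2.resize(b,(400,360)),cv2.resize(t,(400,360))])
c=optics.camera_info("scene");W=np.linalg.inv(c["world_from_camera"])
for x,z in((.115,.165),(.02,.26),(-.068,.348)):
    u=(cv2.projectPoints((JAR+[0,0,z])[None],cv2.Rodrigues(W[:3,:3])[0],W[:3,3],c["camera_matrix"],np.array([c["k1"],0,0,0.]))[0].ravel()-[230,150])*2;cv2.circle(m,tuple(int(v) for v in u),2,(0,0,255),-1)
cv2.imwrite("pics/m6.png",m)
E
```

```text
0.015294497225680164 29.97045010328293 [ 1.04400215  0.72218516 -1.56691097] [0.49917133 0.3187044  0.30650883] 13.8583
```

View pics/m6.png

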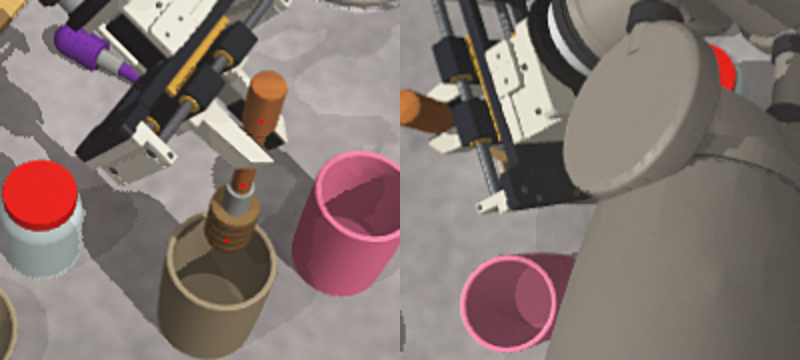

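Picture: the brush hangs vertically over the brown jar, bristle tip at about (230,250) inside the rim ellipse centred at (219,262), and the predicted dots lie on its axis. I'll insert, lean and release.

```bash
python3 - <<'E'
from h import *
r=np.radians
for h,of,l in((.06,0,0),(.03,-.012,10),(.012,-.024,24),(.006,-.024,24)):
    env.line_to(*jarhold(h,of,r(l),-.048,A,-1,AZ),v=.08);o=telemetry.get_obs();print(h,o["wrist_force"].round(2),o["finger_gap"].round(4))
env.set_gripper(.092);env.pause(.5)
o=telemetry.get_obs();print(o["finger_gap"],o["grip_force"],o["wrist_force"],o["time"])
snap("scene","s7");T=snap("wrist","w7");np.save("w7.npy",T)
b=cv2.imread("pics/s7.png")[150:330,250:410];t=cv2.imread("pics/w7.png")
cv2.imwrite("pics/m7.png",np.hstack([cv2.resize(b,(400,450)),cv2.resize(t,(400,300)) if 0 else cv2.copyMakeBorder(cv2.resize(t,(400,300)),0,150,0,0,0)]))
E
```

```text
Traceback (most recent call last):
AttributeError: 'float' object has no attribute 'round'
```

```bash
python3 - <<'E'
from h import *
r=np.radians
for h,of,l in((.03,-.012,10),(.012,-.024,24),(.006,-.024,24)):
    env.line_to(*jarhold(h,of,r(l),-.048,A,-1,AZ),v=.08);o=telemetry.get_obs();print(h,o["wrist_force"].round(2),o["finger_gap"])
env.set_gripper(.092);env.pause(.5)
o=telemetry.get_obs();print(o["finger_gap"],o["grip_force"],o["wrist_force"],o["time"])
snap("scene","s7");T=snap("wrist","w7");np.save("w7.npy",T)
b=cv2.imread("pics/s7.png")[150:330,250:410];t=cv2.imread("pics/w7.png")
cv2.imwrite("pics/m7.png",np.hstack([cv2.resize(b,(400,450)),cv2.copyMakeBorder(cv2.resize(t,(400,300)),0,150,0,0,0)]))
E
```

```text
0.03 [-0.14  0.1  -1.1 ] 0.015260639521651537
0.012 [ 0.4   0.42 -1.07] 0.015136944171906416
0.006 [-0.25 -0.43 -1.84] 0.01508332515604043
0.09176937727694383 0.0 [0.3670159  0.62589549 0.33240521] 18.65
```

View pics/m7.png

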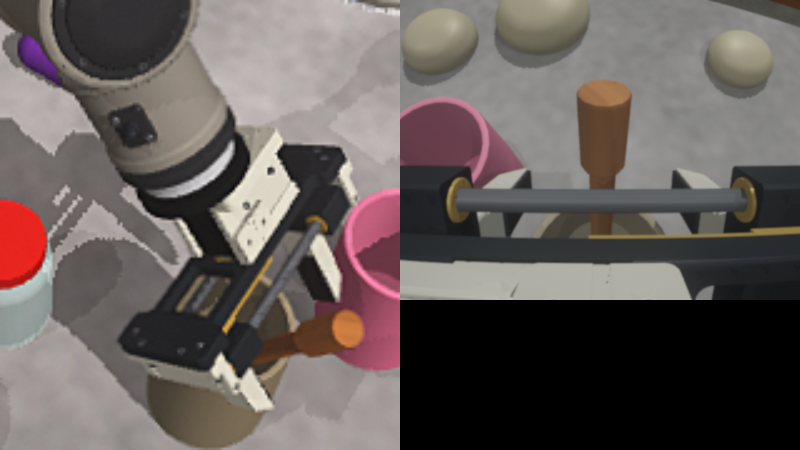

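Picture: the brush leans by itself against the rim, centred between the open fingers (wrist end-face centre (260,121); scene end-face (389,281)). I'll triangulate its end and regrasp at the thick grip.

```bash
python3 - <<'E'
from h import *
T=np.load("w7.npy")
p,e=tri(ray("wrist",(259.8,121),T),ray("scene",(389.2,281.2)))
rv=np.array([np.cos(AZ),np.sin(AZ),0]);n=np.array([-rv[1],rv[0],0]);d=p-JAR
print("end",p,e,"along",d@rv,"side",d@n)
# lean from end height/offset: tip sphere centre unknown; use length from end to sphere centre .21, sphere height .03
L=np.arccos(np.clip((p[2]-.03)/.21,-1,1));print("lean by height",np.degrees(L),"sphere off",d@rv-.21*np.sin(L))
for l in(24,27,30):
    r=np.radians(l);print(l,"if sphere at -.025: end",-.025+.21*np.sin(r),.03+.21*np.cos(r))
for l in(24,28,31):print(l,[solver.ik(*jarhold(h,-.03,np.radians(l),-.09,A,-1,AZ)) is not None for h in(.003,.08)])
E
```

```text
end [0.48616315 0.35996319 0.21466005] 0.00015141109837833866 along 0.07943576984666853 side -0.0012329743262573841
lean by height 28.437923614015553 sphere off -0.020567560951187475
24 if sphere at -.025: end 0.060414695045918045 0.22184454610494617
27 if sphere at -.025: end 0.07033800494530482 0.21711137007955725
30 if sphere at -.025: end 0.07999999999999999 0.21186533479473213
24 [True, True]
28 [True, True]
31 [True, True]
```

```bash
python3 - <<'E'
from h import *
l=np.radians(29);P=lambda h,of:jarhold(h,of,l,-.093,A,-1,AZ)
def st(n):
    o=telemetry.get_obs();print(n,round(float(o["finger_gap"]),4),round(float(o["grip_force"]),1),o["wrist_force"].round(1),round(float(o["time"]),2))
    return o
env.pause(.3);env.line_to(*P(.0025,-.032),v=.06);st("at")
env.set_gripper(0.);o=st("grip")
if .02<o["finger_gap"]<.032:
    env.line_to(*P(.078,-.024),v=.06);env.pause(.15);st("up")
    snap("scene","s8");np.save("w8.npy",snap("wrist","w8"))
    b=cv2.imread("pics/s8.png")[130:310,250:410];t=cv2.imread("pics/w8.png")
    cv2.imwrite("pics/m8.png",np.hstack([cv2.resize(b,(400,450)),cv2.copyMakeBorder(cv2.resize(t,(400,300)),0,150,0,0,0)]))
    env.line_to(*P(.005,-.03),v=.06);env.pause(.15);st("down")
E
```

```text
at 0.092 0.0 [ 1.1 -0.4 -0.2] 19.8
grip 0.0252 30.0 [-0.   0.6 -0.4] 20.85
up 0.0256 30.0 [-0.1 -0.2 -0.5] 22.42
down 0.0251 30.0 [-0.3 -1.2 -1. ] 24.03
```

```bash
python3 - <<'E'
from h import *
l=np.radians(29);P=lambda h,of,k=0:jarhold(h,of,l,-.093,A,-1,AZ,k)
def st(n):
    o=telemetry.get_obs();print(n,round(float(o["finger_gap"]),4),round(float(o["grip_force"]),1),o["wrist_force"].round(1),round(float(o["time"]),2))
env.line_to(*P(.080,-.024),v=.06);env.pause(.2);st("up")
env.line_to(*P(.004,-.03),v=.06);env.pause(.2);st("down")
env.set_gripper(.092);env.pause(.4);st("open")
env.line_to(*P(.004,-.03,.13),v=.1)
o=telemetry.get_obs();env.line_to(o["position"]+[-.04,-.1,.1],v=.15);env.pause(.8);st("clear")
snap("scene","s9");snap("top","t9")
b=cv2.imread("pics/s9.png");t=cv2.imread("pics/t9.png")
z=lambda i,x,y,w,h:cv2.resize(i[y:y+h,x:x+w],(400,300),interpolation=cv2.INTER_CUBIC)
m8=cv2.imread("pics/s8.png")
cv2.imwrite("pics/m9.png",np.vstack([np.hstack([cv2.resize(b,(400,300)),z(b,270,210,160,120)]),np.hstack([z(t,50,110,160,120),z(m8,250,170,160,120)])]))
E
```

```text
up 0.0252 30.0 [-0.4  0.2 -1.1] 25.63
down 0.0253 30.0 [ 0.4 -2.5 -0.9] 27.25
open 0.092 0.0 [ 0.6 -0.4  0.4] 28.8
clear 0.0917 0.0 [ 0.8  0.3 -0.7] 32.17
```

View pics/m9.png

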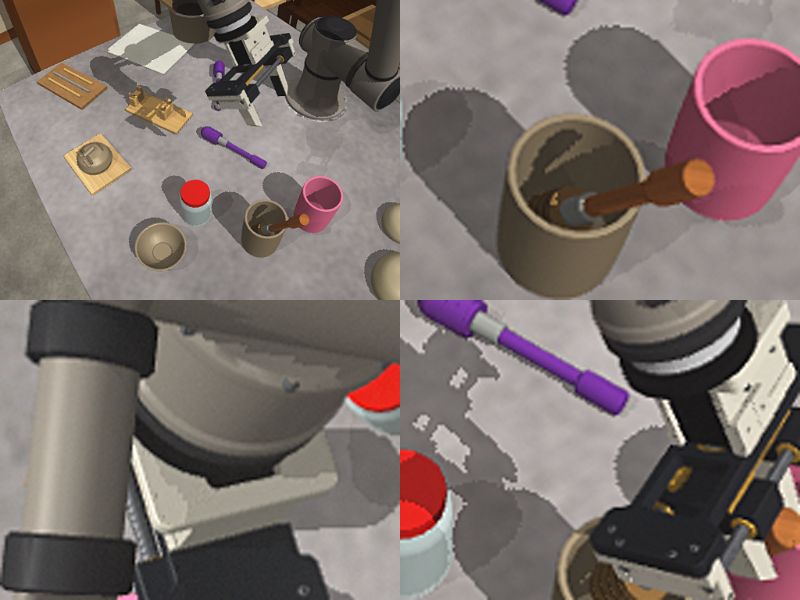

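The brush stands in the jar, leaning on its rim. The rim centre is still at scene (341,281), so the jar is unmoved; the bystanders are undisturbed and the arm is clear. Handing in.

```bash
python3 -c "
from h import *
print(workorder.close_job())"
```

```text
the job is handed in; nothing more can be done
None
```

I handed the job in at about 32 s on the robot's clock: the brush was stood in the jar and released, scrubbed twice by its end grip, and left leaning on the jar's rim, with the jar and the bystanders unmoved in the last picture; no verdict was returned, and my first grasp closed on nothing because the real grasp point lies about 33 mm further behind the TCP than stated.

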